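# Nip a re-leathered pallet in the screw press

### The job

A pallet with freshly glued leather lies in the small screw press. With a fingertip against a spoke, without gripping it, push the press's handwheel round clockwise seen from above until the felt-faced platen is down on the pallet and its felt is squeezed by about 3 mm, firmly nipped but not crushed, and leave it like that. Do not touch the pallet yourself or let it shift, and leave the glue bottle and the tape where they are.

Things in the scene. Friction and masses are not known exactly. Their poses are not given: they have to be found in the camera images.
- press_bed (a point): small grey iron screw press bolted to the table: 130 x 160 mm base, two upright columns 64 mm either side of the middle, an iron bridge across them whose nuts reach 142 mm above the table, round handwheel on top. This point: centre of the bed's flat top, 34 mm above the table, on the screw's axis. z up, x from front to back of the press, y to its left column.
- press_hub (a point): centre of the handwheel, on the upright screw axis, at mid-height of rim and spokes; 180 mm above the table when fully up, and sinks with the platen. Wheel 171 mm across: rim bar 15 mm thick at 78 mm radius, four straight spokes 12 mm thick at right angles, open between them; hub 38 mm wide, its nut reaching 25 mm above this point. A wooden frame 185 mm high stands beyond, clear of the wheel.
- press_spoke (a point): point on the centre line of one of the four like spokes, 55 mm from the wheel axis; turns with the wheel. The other spokes are 90, 180 and 270 degrees on.
- press_felt_face (a point): centre of the underside of the platen's 9 mm felt facing while unsqueezed (78 x 84 mm), on the screw axis; it touches the pallet when it is 24 mm above the bed. Does not turn.
- press_wheel (a joint): turn of the handwheel in rad, grows clockwise seen from above, 0 = screw fully up. It lowers the platen 24 mm a full turn (3.82 mm a rad). It takes about 0.3 N m (5.5 N on a spoke at 55 mm) to turn freely and stays where it is left. The felt touches the pallet at about 4.19 rad; about 0.8 rad more squeezes it 3 mm.
- press_platen (a joint): how far the platen has come down from fully up, m. The felt touches the pallet at about 0.016. From there the felt gives with 12 N a mm up to 6 mm, and is hard beyond that.
- pallet: the wooden organ pallet in the press, 33 mm wide, 124 mm long, 24 mm thick, lying loose on the bed between the columns with its wire fork to the front; origin at the centre of its underside. Must only be pressed by the platen.
- glue_bottle: white glue bottle with orange cap, 52 mm wide, 130 mm tall, standing loose; origin at the centre of its underside. Leave alone.
- masking_tape: roll of masking tape lying flat, 96 mm across, 25 mm high; origin at the centre of its underside. Leave alone.
- press_felt: the grey felt facing, 78 x 84 x 9 mm, origin at the centre of its underside; rises into the platen as it is squeezed. Touch only through the press.

How it is judged:
By the outcome, as a careful person would: the job done as asked, in the order asked, and still so for the second after the job is handed in, with the robot touching nothing.
It also fails if it takes over 45 s, if anything falls off the work surface, if the arm or the gripper's body presses on something with over 40 N, if the wrist force passes 120 N, or if a joint passes its speed limit or range.

### The arm

A 6-joint arm with a two-finger parallel gripper is mounted at the origin on the work surface; the furniture and walls round the work are solid. World frame = base frame: x ahead of the robot, y to its left, z up, the work surface at z = 0. Lengths are in m, angles in rad, forces in N, time in s.
With the tool pointing down it reaches from about 0.35 to 0.775 m from the base axis. Payload 5.5 kg.
Tool frame: the origin (TCP) lies midway between the tips of the shut fingers; the grasp point (between the pads) lies 19 mm behind it; z points along the fingers, y is the line along which they close (so a half turn about z gives the same grasp; the last joint's range is limited). The gripper opens to 85 mm and grips with 20 to 120 N. Pads are 22 mm wide; open, the fingers measure 114 mm over their backs; the gripper's body (76 mm by 85 mm) begins 54 mm behind the grasp point. The pads swing forward as they close: fully open they stand 13 mm farther back than shut.
Start: joints at [-1.329, 0.313, 0.046, 1.304, 0, 1.431], TCP at [0.214, -0.534, 0.198] pointing down, gripper open.
Joint ranges: [-2.76, 2.76], [-0.86, 1.69], [-1.03, 1.26], [-2.2, 2.34], [-1.47, 1.5], [-3.14, 3.14]. Speed limits (rad/s): [2.57, 2.57, 3.14, 3.14, 3.14, 3.14].

### API

Orientations are given as a unit quaternion [w, x, y, z].
In Python, from workcell import env gives the robot as it stands.
- The arm moves only by the tool move_arm, never from a script. Its argument "targets" is a list of rows, each a list of 3 entries, a list of its own where there are three numbers: the shift along the tool's x, y, z in mm, then the turn, a rotation vector about the tool's x, y, z in units of 10 degrees (1.0 is 10 degrees), then the closure, from -1 (fully open) to 1 (shut). In form: [[[dx, dy, dz], [ax, ay, az], gripper], ...]. A call has 1 to 5 rows; each row is the pose to reach, as a shift and turn from the pose commanded when the call began, along the tool's axes at that moment; what a row does not reach only later rows make up. A row lasts 1/8 s, in which the tool goes at most 62.5 mm and 10.7 degrees, less where a joint would pass 70% of its speed; a pose out of reach is approached as far as the arm can. A call with a gripper value outside its range is refused whole. The fingers move at their own pace and stop on an object; "squeeze" is the grip in N (left out, the last holds). Time passes only in rows, so rows that repeat a pose let the fingers close. It gives the time, the measured TCP pose, the force, the opening and the grip force at its end, in the units of the state.
- env.get_state(): the state, without advancing time (a new reading comes with each control period).
- env.read_camera(name): name is "side" or "top"; returns a dict with "pixels" (384x512x3 uint8, red, green, blue), "fovy" (degrees; the focal length in pixels is half the picture's height over the tangent of half this angle, whatever the lens; pixels are square), "cx", "cy" (the principal point, pixels), "extrinsics" (4x4, takes a point from world to camera coordinates). Camera axes: x right, y up, looking along -z (the intrinsics and any distortion apply to the point x, -y, -z); pixel columns grow to the right and rows downward; lengths in m; the calibration is good to about 2 mm. A picture is of the moment at which its call begins. There is no depth.
- env.hand_in(): hands the job in; it is judged then, once.
Trained networks look in a picture, given as the dict that the camera call returned (one of the last four; its "shot" number tells which), for a name from the list of things; names that differ only in an ending like _2 or _b are one class to them, and where a whole thing is asked for, a point or a joint stands for the part that bears it (a point fixed in the world has none). Each returns a list of dicts, best first, with "confidence" (0 to 1); they miss things now and then, are a little off and sometimes report something else, mostly with a low value. They report only what shows in the picture. A call takes as long as a camera call.
- env.spot_in(thing, picture): "centre" ([x, y, z] in m, in world coordinates, good to about 4 mm: the middle of the surface that is visible of it).
- env.regions_of(thing, picture): "mask" (384x512 bool, what is visible of it).
- env.landmark_of(thing, picture): "centre" ([x, y, z] in m, in world coordinates, good to about 4 mm: a listed point, or the origin of a listed thing).
The state is a dict: "clock": time; "joint_pos": joint angles; "qvel": joint speeds; "tau": joint torques, N m; "tcp_pos": TCP position; "orientation": TCP orientation; "wrist_force": force on the tool from outside, world axes, zero at the start; "ft_torque": the same for the moment, N m; "finger_gap": finger opening in m; "grip_force": force on a finger pad.
Only numpy, scipy, OpenCV 4.12 (cv2) and the standard library are available. Lean on these libraries where they do the work, as an engineer would, in place of code of your own. Each camera call takes 0.05 s, during which the arm holds its last target. There are 200 camera calls.

## Working session

There is one attempt and no reset: what is moved stays moved. The work goes in short steps, Python scripts to look and compute and a tool call to move; the robot and the scene stay as the last step left them, time stands still between calls to the robot, and variables do not carry over. Pictures are saved under pics/ and viewed, at most 10 in all, crops included, and the job is handed in when it is done.

Besides the shell and the picture viewer there is one more tool, called as name([rows], argument=value, ...), one row to a line, values as JSON. move_arm: Moves the arm, as the interface text tells. Its arguments: {"type":"object","properties":{"targets":{"type":"array","items":{"type":"array"}},"squeeze":{"type":"number"}},"required":["targets"]}

```bash
mkdir -p pics
cat > h.py <<'E'
import numpy as np, cv2
from workcell import env
def save(p,n): cv2.imwrite('pics/'+n+'.png',cv2.cvtColor(p['pixels'],cv2.COLOR_RGB2BGR))
def lm(t,p): 
    return [(np.round(d['centre'],4).tolist(),round(d['confidence'],2)) for d in env.landmark_of(t,p)]
E
python3 - <<'E'
from h import *
s=env.get_state(); print({k:np.round(v,3).tolist() for k,v in s.items()})
for c in('top','side'):
    p=env.read_camera(c); save(p,c+'0')
    for t in('press_bed','press_hub','press_spoke','press_felt_face','pallet','glue_bottle','masking_tape'): print(c,t,lm(t,p))
E
```

```text
{'clock': 0.0, 'joint_pos': [-1.329, 0.314, 0.045, 1.304, 0.0, 1.431], 'qvel': [0.002, 0.001, 0.001, 0.001, -0.001, -0.002], 'tau': [-0.001, -48.063, 29.853, 0.019, -0.0, -0.0], 'tcp_pos': [0.214, -0.533, 0.197], 'orientation': [-0.001, 0.982, 0.19, -0.0], 'wrist_force': [-0.598, -1.107, 0.339], 'ft_torque': [0.031, 0.031, 0.0], 'grip_force': 0.0, 'finger_gap': 0.085}
top press_bed [([0.417, 0.3347, 0.0324], 0.74), ([0.2782, 0.3061, 0.0033], 0.3)]
top press_hub [([0.4195, 0.3343, 0.1768], 0.69)]
top press_spoke [([0.4724, 0.3265, 0.1741], 0.92)]
top press_felt_face [([0.4183, 0.3361, 0.0694], 0.8)]
top pallet [([0.4152, 0.3242, 0.0355], 0.56), ([0.4141, 0.3345, 0.1771], 0.35)]
top glue_bottle [([0.2799, 0.3068, 0.0005], 0.76)]
top masking_tape [([0.3869, 0.0826, -0.0011], 0.64), ([0.4117, 0.3215, 0.0375], 0.22)]
side press_bed [([0.4152, 0.3356, 0.034], 0.88), ([0.417, 0.3337, 0.0683], 0.75)]
side press_hub [([0.4194, 0.3353, 0.1767], 0.84)]
side press_spoke [([0.467, 0.3267, 0.173], 0.67)]
side press_felt_face [([0.4155, 0.3317, 0.0703], 0.82)]
side pallet [([0.4092, 0.3197, 0.0359], 0.58)]
side glue_bottle [([0.4179, 0.3312, 0.07], 0.59)]
side masking_tape [([0.3871, 0.0805, -0.0024], 0.86)]
```

View pics/top0.png

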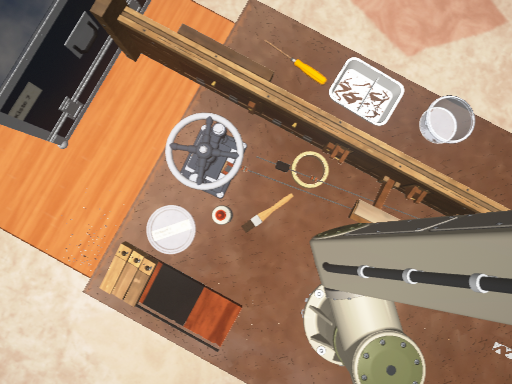

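View pics/side0.png

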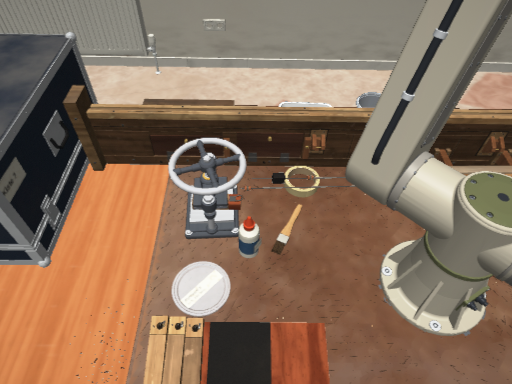

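The views agree: handwheel at top px (205,150) and side px (208,167), with the bottle and tape clear of it. The frame runs behind the press. I'll move in high with the fingers shut.

move_arm([
  [[0,0,-60],[0,0,-1],1],
  [[60,-45,-100],[0,0,-2],1],
  [[115,-85,-100],[0,0,-3],1],
  [[165,-125,-100],[0,0,-4],1],
  [[220,-165,-100],[0,0,-5],1],
], squeeze=40)

```text
clock: 1.42
tcp_pos: [0.3405, -0.3251, 0.298]
orientation: [0.001, 0.808, 0.589, 0.0]
wrist_force: [0.6, 0.1, -0.3]
finger_gap: 0.0
grip_force: 0.0
```

```bash
cat >> h.py <<'E'
from scipy.spatial.transform import Rotation as R
def go(pos,yaw,pr=True):
    "shift (mm, tool axes), turn (10deg units) to a tool-down pose"
    s=env.get_state(); w,x,y,z=s['orientation']; r=R.from_quat([x,y,z,w])
    d=r.inv().apply(np.array(pos)-s['tcp_pos'])*1000
    t=R.from_euler('z',yaw,degrees=True)*R.from_euler('x',180,degrees=True)
    rv=np.degrees((r.inv()*t).as_rotvec())/10
    X=r.apply([1,0,0])
    print('tcp',np.round(s['tcp_pos'],4),'yaw',round(np.degrees(np.arctan2(X[1],X[0])),1),'j',np.round(s['joint_pos'],2),'F',np.round(s['wrist_force'],1),'t',round(s['clock'],2))
    print('shift',np.round(d,1),'turn',np.round(rv,2))
E
python3 -c "
from h import *
go([.5,.05,.3],125); go([.455,.366,.27],-9)"
```

```text
tcp [ 0.3405 -0.3251  0.298 ] yaw 72.2 j [-0.93  0.1   0.02  1.49  0.    0.95] F [ 0.6  0.1 -0.3] t 1.43
shift [405.9  36.9  -2.3] turn [ 0.    0.01 -5.28]
tcp [ 0.3405 -0.3251  0.298 ] yaw 72.2 j [-0.93  0.1   0.02  1.49  0.    0.95] F [ 0.6  0.1 -0.3] t 1.43
shift [ 692.9 -102.8   27.4] turn [ 0.01 -0.    8.12]
```

move_arm([
  [[60,5,0],[0,0,-1],1],
  [[120,10,0],[0,0,-2],1],
  [[180,15,0],[0,0,-3],1],
  [[240,20,0],[0,0,-4],1],
  [[300,27,0],[0,0,-5],1],
])

```text
clock: 2.05
tcp_pos: [0.4592, -0.048, 0.2978]
orientation: [0.001, 0.483, 0.875, 0.0]
wrist_force: [1.4, -0.8, 0.6]
finger_gap: 0.0003
grip_force: 0.0
```

```bash
python3 -c "
from h import *
go([.455,.366,.27],170)"
```

```text
tcp [ 0.4592 -0.048   0.2978] yaw 122.2 j [-0.28  0.08 -0.    1.49 -0.    0.73] F [ 1.4 -0.8  0.6] t 2.05
shift [352.6 217.   27.6] turn [ 0.    0.01 -4.78]
```

move_arm([
  [[50,31,0],[0,0,-1],1],
  [[100,62,0],[0,0,-2],1],
  [[150,93,0],[0,0,-3],1],
  [[200,124,0],[0,0,-4],1],
  [[250,155,0],[0,0,-5],1],
])

```text
clock: 2.68
tcp_pos: [0.4581, 0.2463, 0.2977]
orientation: [0.0, 0.068, 0.998, 0.0]
wrist_force: [1.7, -0.3, 0.4]
finger_gap: -0.0001
grip_force: 0.0
```

move_arm([
  [[0,0,0],[0,0,-1],1],
  [[0,0,0],[0,0,-2],1],
  [[0,0,0],[0,0,-3],1],
  [[0,0,0],[0,0,-4],1],
  [[0,0,0],[0,0,-5],1],
])

```text
clock: 3.3
tcp_pos: [0.4583, 0.2444, 0.2975]
orientation: [0.0, -0.36, 0.933, -0.0]
wrist_force: [-0.0, 0.0, -0.4]
finger_gap: -0.0001
grip_force: 0.0
```

move_arm([
  [[0,0,0],[0,0,-1],1],
  [[0,0,0],[0,0,-2],1],
  [[0,0,0],[0,0,-3],1],
  [[0,0,0],[0,0,-4],1],
  [[0,0,0],[0,0,-5],1],
])

```text
clock: 3.92
tcp_pos: [0.4583, 0.2443, 0.2975]
orientation: [-0.0, 0.721, -0.693, 0.0]
wrist_force: [0.5, -0.8, -0.9]
finger_gap: -0.0002
grip_force: 0.0
```

```bash
python3 -c "
from h import *
go([.455,.366,.23],320)
p=env.read_camera('top'); save(p,'top1')
for t in('press_bed','press_hub','press_spoke','press_felt_face'): print(t,lm(t,p))
"
```

```text
tcp [0.4583 0.2443 0.2975] yaw -87.8 j [ 0.34  0.2   0.13  1.51 -0.   -1.27] F [ 0.5 -0.8 -0.9] t 3.92
shift [-121.8   -1.3   67.5] turn [-0.   -0.   -4.78]
press_bed [([0.4185, 0.3322, 0.034], 0.76)]
press_hub [([0.4168, 0.3369, 0.1804], 0.98)]
press_spoke [([0.4713, 0.3259, 0.177], 0.93)]
press_felt_face [([0.4196, 0.3349, 0.0698], 0.71)]
```

move_arm([
  [[-25,0,15],[0,0,-1],1],
  [[-50,0,30],[0,0,-2],1],
  [[-75,0,45],[0,0,-3],1],
  [[-100,0,55],[0,0,-4],1],
  [[-114,2,60],[0,0,-5],1],
])

```text
clock: 4.8
tcp_pos: [0.4522, 0.3591, 0.2364]
orientation: [0.0, 0.946, -0.325, -0.0]
wrist_force: [-0.4, -0.2, -0.9]
finger_gap: -0.0003
grip_force: 0.0
```

```bash
python3 -c "
from h import *
go([.4607,.3587,.215],-9.5)"
```

```text
tcp [0.4522 0.3591 0.2364] yaw -37.9 j [ 0.53  0.31  0.14  1.4  -0.   -1.95] F [-0.4 -0.2 -0.9] t 4.8
shift [ 7.  -4.9 21.4] turn [ 0.01  0.   -2.84]
```

move_arm([
  [[7,-5,7],[0,0,-1],1],
  [[7,-5,14],[0,0,-2],1],
  [[7,-5,21],[0,0,-2.8],1],
  [[7,-5,21],[0,0,-2.8],1],
  [[7,-5,21],[0,0,-2.8],1],
])

```text
clock: 5.42
tcp_pos: [0.4613, 0.3578, 0.2167]
orientation: [-0.0, 0.996, -0.09, 0.0]
wrist_force: [-0.1, -0.3, -1.0]
finger_gap: 0.0002
grip_force: 0.0
```

```bash
python3 -c "
from h import *
go([.4607,.3587,.166],-9.5)
p=env.read_camera('top'); save(p,'top2');q=env.read_camera('side')
for t in('press_hub','press_spoke'): print(t,lm(t,p),lm(t,q))
a=p['pixels'][90:220,130:290]; b=q['pixels'][100:260,130:290]
a=cv2.resize(a,None,fx=2.5,fy=2.5,interpolation=3); b=cv2.resize(b,None,fx=2.5,fy=2.5,interpolation=3)
o=np.zeros((400,800,3),np.uint8); o[:a.shape[0],:400]=a; o[:400,400:]=b
save({'pixels':o},'c2')
"
```

```text
tcp [0.4613 0.3578 0.2167] yaw -10.3 j [ 0.52  0.33  0.11  1.35 -0.   -2.44] F [-0.1 -0.3 -1. ] t 5.42
shift [-0.8 -0.7 50.7] turn [-0.   -0.   -0.08]
press_hub [] [([0.4207, 0.332, 0.1776], 0.84), ([0.3847, 0.0847, -0.0034], 0.57)]
press_spoke [] [([0.4682, 0.3251, 0.1768], 0.7)]
```

View pics/c2.png

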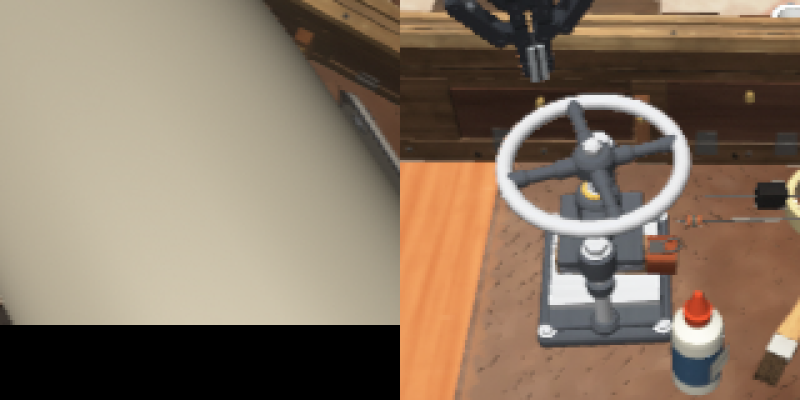

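Side crop: the fingertip (537,65) hangs above the upper-left gap, counterclockwise of the far spoke (575,105). The arm hides the top view. Descending into the gap.

move_arm([
  [[0,0,15],[0,0,0],1],
  [[0,0,30],[0,0,0],1],
  [[0,0,42],[0,0,0],1],
  [[0,0,51],[0,0,0],1],
  [[0,0,51],[0,0,0],1],
])

```text
clock: 6.35
tcp_pos: [0.4606, 0.3574, 0.1643]
orientation: [0.001, 0.996, -0.088, -0.001]
wrist_force: [-0.4, -0.5, -0.4]
finger_gap: -0.0002
grip_force: 0.0
```

Run:
```python
from h import *
go([.4607,.3587,.166],-9.5)
q=env.read_camera('side')
b=cv2.resize(q['pixels'][110:250,140:280],None,fx=4,fy=4,interpolation=3)
save({'pixels':b},'c3')
# arc in tool frame: hub relative to tool (-38,+y offset): hub in tool coords
h=np.array([-38.,25]) # tool y points clockwise (toward spoke); centre 25 mm behind spoke line
for a in range(0,60,10):
    c,s=np.cos(np.radians(a)),np.sin(np.radians(a)); Rm=np.array([[c,-s],[s,c]])
    print(a,np.round(h-Rm@h,1),'z',round(3.82*np.radians(a),1))
```

```text
tcp [0.4606 0.3574 0.1643] yaw -10.1 j [ 0.52  0.34  0.    1.23 -0.   -2.44] F [-0.4 -0.5 -0.4] t 6.35
shift [-0.1 -1.2 -1.7] turn [ 0.01  0.01 -0.06]
0 [0. 0.] z 0.0
10 [3.8 7. ] z 0.7
20 [ 6.3 14.5] z 1.3
30 [ 7.4 22.3] z 2.0
40 [ 7.2 30.3] z 2.7
50 [ 5.6 38. ] z 3.3
```

View pics/c3.png

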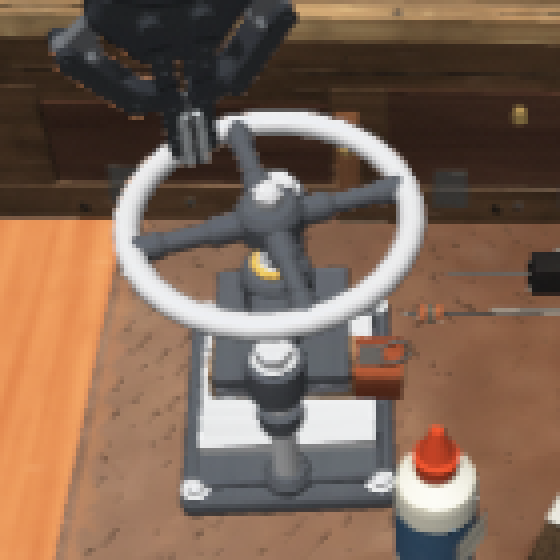

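The fingertip (190,150) is inside the rim, left of the far spoke (245,150), and free of contact. Easing tangentially into the spoke.

move_arm([
  [[2,3,0],[0,0,0],1],
  [[4,5,0],[0,0,0],1],
  [[4,7,0],[0,0,0],1],
  [[4,9,0],[0,0,0],1],
  [[4,9,0],[0,0,0],1],
])

```text
clock: 7.02
tcp_pos: [0.4635, 0.3481, 0.1655]
orientation: [0.0, 0.996, -0.088, 0.0]
wrist_force: [0.5, 0.9, -0.5]
finger_gap: 0.0
grip_force: 0.0
```

Run:
```python
from h import *
go([.4607,.3587,.166],-9.5)
s=env.get_state();print(s['ft_torque'])
```

```text
tcp [0.4635 0.3481 0.1655] yaw -10.1 j [ 0.51  0.33 -0.01  1.23 -0.   -2.46] F [ 0.5  0.9 -0.5] t 7.03
shift [ -4.6 -10.   -0.5] turn [ 0.   -0.   -0.06]
[-0.0158886  -0.00672781  0.00113827]
```

move_arm([
  [[0,2,0],[0,0,0],1],
  [[0,4,0],[0,0,0],1],
  [[0,6,0],[0,0,0],1],
  [[0,7,0],[0,0,0],1],
])

```text
clock: 7.52
tcp_pos: [0.4623, 0.3412, 0.1654]
orientation: [0.0, 0.996, -0.088, 0.0]
wrist_force: [-0.4, 0.1, -0.2]
finger_gap: -0.0001
grip_force: 0.0
```

Run:
```python
from h import *
go([.4607,.3587,.166],-9.5)
s=env.get_state();print(s['ft_torque'])
p=env.read_camera('side');print(lm('press_spoke',p),lm('press_hub',p))
```

```text
tcp [0.4623 0.3412 0.1654] yaw -10.1 j [ 0.5   0.32 -0.02  1.23 -0.   -2.47] F [-0.4  0.1 -0.2] t 7.53
shift [ -4.6 -17.   -0.6] turn [ 0.   -0.   -0.06]
[ 0.0454475   0.0074604  -0.02727176]
[] [([0.4178, 0.3334, 0.1769], 0.68), ([0.2756, 0.3076, -0.0006], 0.56)]
```

move_arm([
  [[0,2,0],[0,0,0],1],
  [[0,4,0],[0,0,0],1],
  [[0,6,0],[0,0,0],1],
])

```text
clock: 8.05
tcp_pos: [0.4612, 0.3353, 0.1654]
orientation: [0.0, 0.996, -0.088, -0.0]
wrist_force: [-0.6, 1.0, -0.0]
finger_gap: -0.0
grip_force: 0.0
```

Run:
```python
from h import *
go([.4607,.3587,.166],-9.5)
s=env.get_state();print(s['ft_torque'])
p=env.read_camera('side');print(lm('press_spoke',p),lm('press_hub',p))
b=cv2.resize(p['pixels'][110:250,140:280],None,fx=4,fy=4,interpolation=3)
save({'pixels':b},'c4')
```

```text
tcp [0.4612 0.3353 0.1654] yaw -10.1 j [ 0.49  0.31 -0.03  1.22 -0.   -2.48] F [-0.6  1.  -0. ] t 8.05
shift [ -4.6 -23.   -0.6] turn [ 0.    0.   -0.06]
[-0.06536081 -0.00945176 -0.0339569 ]
[([0.4677, 0.3264, 0.1776], 0.65)] [([0.4195, 0.3355, 0.1733], 0.91)]
```

View pics/c4.png

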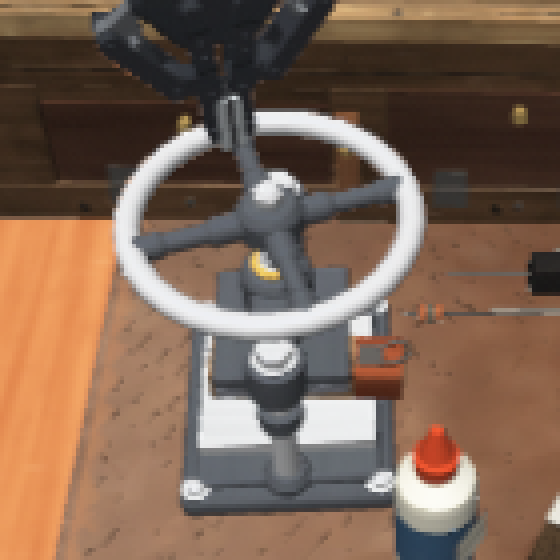

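```bash
cat >> h.py <<'E'
def proj(p,X):
    c=p['extrinsics']@np.r_[X,1]; f=192/np.tan(np.radians(p['fovy']/2))
    return np.array([p['cx']+f*c[0]/-c[2], p['cy']-f*c[1]/-c[2]])
E
python3 - <<'E'
from h import *
p=env.read_camera('side'); s=env.get_state()
for n,X in dict(tcp=s['tcp_pos'],hub=[.4185,.335,.178],sp=[.4185+.054,.335-.009,.178],rimfar=[.4185+.078,.335,.178],rimnear=[.4185-.078,.335,.178]).items():
    print(n,np.round((proj(p,X)-[140,110])*4))
print({k:p[k] for k in p if k not in('pixels','extrinsics')}, np.round(p['extrinsics'],3))
E
```

```text
tcp [232. 179.]
hub [263. 211.]
sp [236. 146.]
rimfar [205. 126.]
rimnear [327. 305.]
{'fovy': 54.859630905818925, 'cx': 253.1771841835953, 'cy': 184.41563250628735, 'shot': 9} [[-0.499 -0.866  0.017  0.392]
 [ 0.658 -0.367  0.657 -0.222]
 [-0.563  0.339  0.753 -0.823]
 [ 0.     0.     0.     1.   ]]
```

Run:
```python
from h import *
p=env.read_camera('side')
for n,X in dict(c2=[.4613,.3578,.2167],c3=[.4606,.3574,.1643],c4=[.4612,.3353,.1654]).items(): print(n,np.round(proj(p,X),1),np.round((proj(p,X)-[140,110])*4))
b=p['pixels'][115:185,170:240].astype(float); b=255*(b/255)**.5
save({'pixels':cv2.resize(b.astype(np.uint8),None,fx=8,fy=8,interpolation=cv2.INTER_CUBIC)},'c5')
```

```text
c2 [186.1 141.3] [184. 125.]
c3 [189.2 158.7] [197. 195.]
c4 [198.  154.9] [232. 179.]
```

View pics/c5.png

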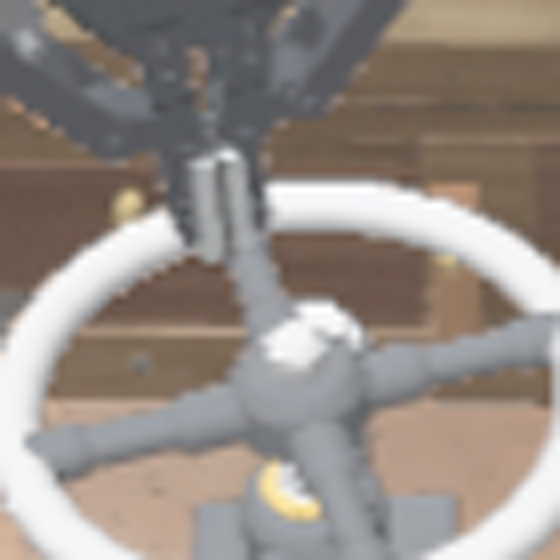

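The picture shows the fingertips (c5 px 210,262) sitting visibly higher than the commanded TCP projects, with the wheel unmoved, so the tip passed above the spoke. I'll back off and go lower.

move_arm([
  [[-2,-8,0],[0,0,0],1],
  [[-4,-18,0],[0,0,0],1],
  [[-4,-20,0],[0,0,0],1],
  [[-4,-20,7],[0,0,0],1],
  [[-4,-20,14],[0,0,0],1],
])

```text
clock: 8.93
tcp_pos: [0.4607, 0.3557, 0.1507]
orientation: [0.0, 0.996, -0.088, -0.0]
wrist_force: [-0.9, 0.0, 0.7]
finger_gap: 0.0001
grip_force: 0.0
```

Run:
```python
from h import *
go([.4607,.3587,.150],-9.5)
p=env.read_camera('side'); s=env.get_state(); print(np.round((proj(p,s['tcp_pos'])-[170,115])*8))
b=p['pixels'][115:185,170:240].astype(float); b=255*(b/255)**.5
save({'pixels':cv2.resize(b.astype(np.uint8),None,fx=8,fy=8,interpolation=cv2.INTER_CUBIC)},'c6')
```

```text
tcp [0.4607 0.3557 0.1507] yaw -10.1 j [ 0.52  0.34 -0.03  1.2  -0.   -2.45] F [-0.9  0.   0.7] t 8.93
shift [-0.5 -2.9  0.7] turn [ 0.    0.   -0.06]
[166. 384.]
```

View pics/c6.png

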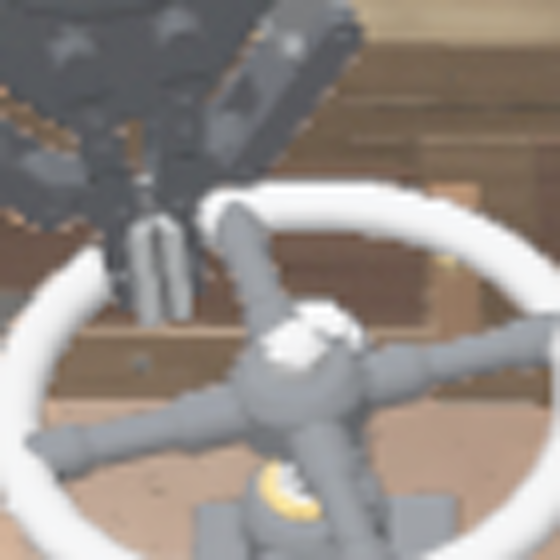

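The tip (160,325) now lies in the wheel plane, in the gap, about 25 mm above the reported TCP by picture. I'll lower it gently about 12 mm and watch the force.

move_arm([
  [[0,0,3],[0,0,0],1],
  [[0,0,6],[0,0,0],1],
  [[0,0,9],[0,0,0],1],
  [[0,0,10],[0,0,0],1],
  [[0,0,10],[0,0,0],1],
])

```text
clock: 9.6
tcp_pos: [0.4608, 0.3558, 0.1414]
orientation: [0.0, 0.996, -0.088, 0.0]
wrist_force: [-0.3, -0.1, 0.4]
finger_gap: 0.0002
grip_force: 0.0
```

move_arm([
  [[0,4,0],[0,0,0],1],
  [[0,8,0],[0,0,0],1],
  [[0,11,0],[0,0,0],1],
  [[0,13,0],[0,0,0],1],
])

```text
clock: 10.1
tcp_pos: [0.4585, 0.3427, 0.1415]
orientation: [0.0, 0.996, -0.088, 0.0]
wrist_force: [-0.1, 0.0, -0.6]
finger_gap: -0.0004
grip_force: 0.0
```

move_arm([
  [[0,2,0],[0,0,0],1],
  [[0,4,0],[0,0,0],1],
  [[0,6,0],[0,0,0],1],
  [[0,7,0],[0,0,0],1],
])

```text
clock: 10.6
tcp_pos: [0.4579, 0.3382, 0.1415]
orientation: [-0.002, 0.996, -0.088, 0.0]
wrist_force: [1.3, 6.9, -3.1]
finger_gap: 0.0001
grip_force: 3.8
```

Run:
```python
from h import *
go([.4607,.3587,.150],-9.5)
p=env.read_camera('side'); s=env.get_state(); print(np.round((proj(p,s['tcp_pos'])-[170,115])*8),s['ft_torque'])
print(lm('press_spoke',p),lm('press_hub',p))
b=p['pixels'][115:185,170:240].astype(float); b=255*(b/255)**.5
save({'pixels':cv2.resize(b.astype(np.uint8),None,fx=8,fy=8,interpolation=cv2.INTER_CUBIC)},'c7')
```

```text
tcp [0.4579 0.3382 0.1415] yaw -10.1 j [ 0.49  0.32 -0.08  1.16  0.   -2.47] F [ 1.3  6.9 -3.1] t 10.6
shift [ -0.8 -20.7  -8.4] turn [-0.02 -0.   -0.06]
[227. 388.] [ 1.44177836 -0.29149611 -0.01768875]
[([0.4692, 0.325, 0.1735], 0.87)] [([0.4187, 0.3319, 0.175], 0.81)]
```

View pics/c7.png

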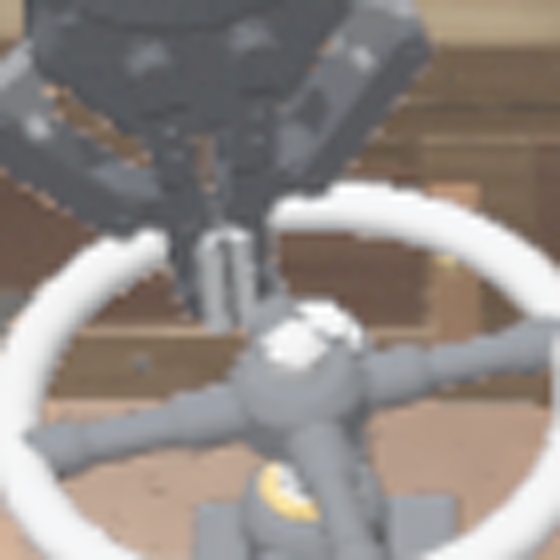

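Contact made: about 7 N against the spoke, fingertip (230,325) left of the far spoke, wheel still at its starting angle. Now turning along the arc, sinking with the screw.

move_arm([
  [[1,6.7,0.7],[0,0,1],1],
  [[0.8,13.5,1.3],[0,0,2],1],
  [[-0.6,20.2,2],[0,0,3],1],
  [[-3.1,26.5,2.7],[0,0,4],1],
  [[-6.7,32.3,3.3],[0,0,5],1],
])

```text
clock: 11.38
tcp_pos: [0.4475, 0.3063, 0.1383]
orientation: [-0.002, 0.864, -0.503, 0.002]
wrist_force: [7.0, 2.3, -5.2]
finger_gap: -0.0002
grip_force: 3.3
```

```bash
cat >> h.py <<'E'
def st(hub=np.array([.4185,.334])):
    s=env.get_state(); w,x,y,z=s['orientation']; r=R.from_quat([x,y,z,w]); 
    d=r.inv().apply(np.r_[hub,0]-np.r_[s['tcp_pos'][:2],0])*1000
    print('hub in tool',np.round(d[:2],1),'F tool',np.round(r.inv().apply(s['wrist_force']),1),'ang',np.round(r.as_matrix()[:2,0],2),'z',round(s['tcp_pos'][2],4),'j6',round(s['joint_pos'][5],2))
E
python3 - <<'E'
from h import *
st()
p=env.read_camera('side'); q=env.read_camera('top')
for c in(p,q): print(lm('press_spoke',c),lm('press_hub',c))
E
```

```text
hub in tool [-38.4  11.6] F tool [ 1.4 -7.2  5.2] ang [ 0.49 -0.87] z 0.1383 j6 -1.63
[([0.4449, 0.2884, 0.1735], 0.85)] [([0.4197, 0.3309, 0.1731], 0.88)]
[] []
```

move_arm([
  [[1,6.7,0.7],[0,0,1],1],
  [[0.8,13.5,1.3],[0,0,2],1],
  [[-0.6,20.2,2],[0,0,3],1],
  [[-3.1,26.5,2.7],[0,0,4],1],
  [[-6.7,32.3,3.3],[0,0,5],1],
])

```text
clock: 12.3
tcp_pos: [0.4149, 0.2932, 0.1351]
orientation: [-0.0, -0.571, 0.821, -0.003]
wrist_force: [5.5, -5.9, 0.1]
finger_gap: -0.0002
grip_force: 3.6
```

Run:
```python
from h import *
st()
p=env.read_camera('side')
for c in(p,): print(lm('press_spoke',c),lm('press_hub',c),lm('press_felt_face',c))
```

```text
hub in tool [-39.5  10.8] F tool [ 3.6 -7.2 -0.1] ang [-0.35 -0.94] z 0.1351 j6 -0.75
[([0.3962, 0.2841, 0.1689], 0.84)] [([0.4198, 0.3335, 0.1666], 0.79), ([0.385, 0.0839, 0.0002], 0.49)] [([0.4159, 0.3361, 0.0647], 0.95)]
```

move_arm([
  [[1,6.7,0.7],[0,0,1],1],
  [[0.8,13.5,1.3],[0,0,2],1],
  [[-0.6,20.2,2],[0,0,3],1],
  [[-3.1,26.5,2.7],[0,0,4],1],
  [[-6.7,32.3,3.3],[0,0,5],1],
])

```text
clock: 13.12
tcp_pos: [0.3842, 0.3099, 0.1316]
orientation: [-0.002, -0.17, 0.985, -0.003]
wrist_force: [-0.3, -7.3, 5.1]
finger_gap: 0.0002
grip_force: 3.6
```

Run:
```python
from h import *
st()
p=env.read_camera('side');q=env.read_camera('top')
for c in(p,q): print(lm('press_spoke',c),lm('press_hub',c),lm('press_felt_face',c))
```

```text
hub in tool [-40.4  11.2] F tool [ 2.7 -6.8 -5.1] ang [-0.94 -0.34] z 0.1316 j6 0.18
[([0.3623, 0.3182, 0.1677], 0.57)] [([0.4212, 0.3304, 0.164], 0.6)] [([0.4162, 0.3334, 0.0599], 0.9)]
[] [] []
```

move_arm([
  [[0.6,4,0.4],[0,0,0.6],1],
  [[0.7,8.1,0.8],[0,0,1.2],1],
  [[0.4,12.2,1.2],[0,0,1.8],1],
  [[-0.4,16.2,1.6],[0,0,2.4],1],
  [[-1.6,20.2,2],[0,0,3],1],
])

```text
clock: 14.15
tcp_pos: [0.3772, 0.3297, 0.1293]
orientation: [-0.002, 0.089, 0.996, -0.003]
wrist_force: [-6.1, -7.6, 8.1]
finger_gap: 0.0003
grip_force: 5.0
```

Run:
```python
from h import *
st()
p=env.read_camera('side')
for c in(p,): print(lm('press_spoke',c),lm('press_hub',c),lm('press_felt_face',c))
```

```text
hub in tool [-39.9  11.5] F tool [ 4.7 -8.6 -8.1] ang [-0.98  0.18] z 0.1293 j6 0.74
[([0.3882, 0.0841, -0.002], 0.21)] [([0.4206, 0.3317, 0.1647], 0.88)] [([0.4142, 0.3343, 0.0563], 0.84)]
```

```bash
cat >> h.py <<'E'
def avg(n=6):
    F=[];H=[];L=[];S=[]
    for i in range(n):
        p=env.read_camera('side'); s=env.get_state(); w,x,y,z=s['orientation']; r=R.from_quat([x,y,z,w]); F.append(r.inv().apply(s['wrist_force']))
        for t,l in(('press_hub',H),('press_felt_face',L),('press_spoke',S)):
            d=env.landmark_of(t,p)
            if d and d[0]['confidence']>.5 and d[0]['centre'][0]<.5 and d[0]['centre'][1]>.2: l.append(d[0]['centre'])
    for l in(F,H,L,S): print(len(l),np.round(np.mean(l,0),4) if l else '',np.round(np.std(l,0),4) if l else '')
    return p
E
python3 - <<'E'
from h import *
p=avg()
b=p['pixels'][130:260,160:280].astype(float); b=255*(b/255)**.6
save({'pixels':cv2.resize(b.astype(np.uint8),None,fx=4.5,fy=4.5,interpolation=cv2.INTER_CUBIC)},'c8')
E
```

```text
6 [ 4.3341 -6.448  -5.6671] [0.7038 0.5935 0.2002]
6 [0.4198 0.3326 0.1635] [0.0014 0.0015 0.0014]
6 [0.4151 0.3335 0.0574] [0.0018 0.0014 0.0018]
6 [0.3591 0.3502 0.1643] [0.0011 0.0014 0.0011]
```

View pics/c8.png

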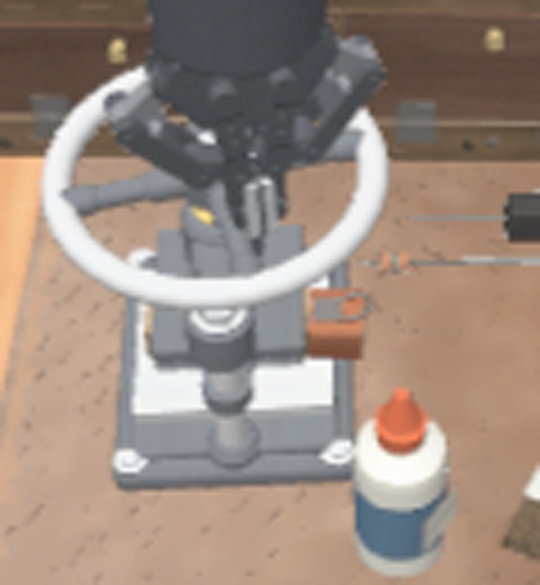

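Side crop: the finger (260,215) is behind the near spoke, the pallet's fork end (335,325) and the bottle are undisturbed, and the platen is near the pallet. Continuing in smaller steps, watching force.

move_arm([
  [[0.5,2.7,0],[0,0,0.4],1],
  [[0.7,5.4,0],[0,0,0.8],1],
  [[0.7,8.1,0],[0,0,1.2],1],
])

```text
clock: 15.92
tcp_pos: [0.377, 0.3375, 0.1287]
orientation: [-0.003, 0.191, 0.981, -0.003]
wrist_force: [-7.7, -7.6, 4.0]
finger_gap: -0.0
grip_force: 4.9
```

Run:
```python
from h import *
st();avg(4);st()
```

```text
hub in tool [-39.7  12.3] F tool [  4.3 -10.   -3.9] ang [-0.93  0.38] z 0.1287 j6 0.96
4 [ 3.7479 -8.1239 -3.8662] [0.509  0.8109 0.3429]
4 [0.4206 0.3332 0.1622] [0.0018 0.0006 0.0011]
4 [0.4167 0.3328 0.0578] [0.0005 0.0002 0.0011]
4 [0.3906 0.346  0.1366] [0.0287 0.0142 0.0459]
hub in tool [-39.7  11.8] F tool [ 4.5 -8.  -3.8] ang [-0.93  0.37] z 0.1286 j6 0.95
```

move_arm([
  [[0.5,2.7,0.2],[0,0,0.4],1],
  [[0.7,5.4,0.5],[0,0,0.8],1],
  [[0.7,8.1,0.8],[0,0,1.2],1],
])

```text
clock: 17.1
tcp_pos: [0.3787, 0.3456, 0.1278]
orientation: [-0.003, 0.293, 0.956, -0.004]
wrist_force: [-9.8, -6.3, 7.4]
finger_gap: -0.0002
grip_force: 5.5
```

Run:
```python
from h import *
st();avg(4);st()
```

```text
hub in tool [-39.5  12.7] F tool [  4.6 -10.8  -7.3] ang [-0.83  0.56] z 0.1278 j6 1.18
4 [ 4.3686 -9.2061 -5.0504] [0.2335 0.2751 0.5392]
4 [0.4184 0.329  0.1298] [0.0053 0.005  0.0546]
4 [0.4142 0.3329 0.0562] [0.0008 0.0013 0.0011]
4 [0.3692 0.3688 0.1628] [0.0014 0.0013 0.0011]
hub in tool [-39.6  12.1] F tool [ 4.1 -9.2 -5.6] ang [-0.83  0.56] z 0.1278 j6 1.17
```

move_arm([
  [[0.5,2.7,0.2],[0,0,0.4],1],
  [[0.7,5.4,0.4],[0,0,0.8],1],
  [[0.7,8.1,0.6],[0,0,1.2],1],
])

```text
clock: 18.27
tcp_pos: [0.3818, 0.3532, 0.1271]
orientation: [-0.004, 0.391, 0.92, -0.004]
wrist_force: [-11.4, -2.8, 6.2]
finger_gap: -0.0001
grip_force: 5.8
```

Run:
```python
from h import *
st();avg(6);st()
```

```text
hub in tool [-39.3  13.1] F tool [  5.9 -10.2  -6.1] ang [-0.69  0.72] z 0.1271 j6 1.39
6 [ 5.5649 -9.7996 -4.4803] [0.4935 0.1924 0.2542]
4 [0.4198 0.3326 0.1606] [0.0014 0.0023 0.0012]
6 [0.4151 0.3332 0.055 ] [0.0012 0.0011 0.0014]
5 [0.377  0.3788 0.1625] [0.0021 0.0005 0.0012]
hub in tool [-39.3  12.5] F tool [ 4.4 -9.8 -4.5] ang [-0.7   0.72] z 0.1271 j6 1.39
```

move_arm([
  [[0.5,2.7,0],[0,0,0.4],1],
  [[0.7,5.4,0],[0,0,0.8],1],
  [[0.7,5.4,0],[0,0,0.8],1],
])

```text
clock: 19.85
tcp_pos: [0.3849, 0.3579, 0.1266]
orientation: [-0.004, 0.453, 0.891, -0.004]
wrist_force: [-11.1, -1.6, 2.6]
finger_gap: -0.0001
grip_force: 5.5
```

Run:
```python
from h import *
avg(3);st()
```

```text
3 [ 5.4701 -9.9488 -2.9522] [0.6877 0.3514 0.0963]
3 [0.419  0.332  0.1601] [0.0012 0.0008 0.0007]
3 [0.4172 0.3347 0.0549] [0.0014 0.0011 0.0005]
3 [0.3828 0.3822 0.1607] [0.0013 0.0018 0.0014]
hub in tool [-39.1  13.1] F tool [  4.9 -10.9  -2.6] ang [-0.59  0.81] z 0.1266 j6 1.53
```

move_arm([
  [[0,-3,0],[0,0,0],1],
  [[0,-8,0],[0,0,0],1],
  [[0,-13,0],[0,0,0],1],
  [[0,-14,0],[0,0,0],1],
])

```text
clock: 20.95
tcp_pos: [0.3795, 0.3511, 0.1284]
orientation: [0.0, 0.455, 0.891, 0.0]
wrist_force: [0.3, 0.7, 1.6]
finger_gap: -0.0001
grip_force: 0.0
```

move_arm([
  [[0,0,-20],[0,0,0],1],
  [[0,0,-45],[0,0,0],1],
  [[0,0,-80],[0,0,0],1],
  [[0,0,-120],[0,0,0],1],
  [[0,0,-150],[0,0,0],1],
])

```text
clock: 21.58
tcp_pos: [0.3801, 0.3514, 0.2802]
orientation: [0.001, 0.455, 0.891, 0.001]
wrist_force: [-1.2, 1.1, -0.6]
finger_gap: -0.0
grip_force: 0.0
```

Run:
```python
from h import *
go([.42,.05,.29],-140)
avg(6)
q=env.read_camera('side')
print(lm('press_bed',q),lm('pallet',q),lm('glue_bottle',q),lm('masking_tape',q))
save(q,'s9')
```

```text
tcp [0.3801 0.3514 0.2802] yaw 125.9 j [ 0.59  0.19  0.08  1.46 -0.    1.54] F [-1.2  1.1 -0.6] t 21.57
shift [-267.6 -144.3  -10.1] turn [ 0.01  0.01 -9.41]
6 [-0.0211 -0.0164 -0.1423] [0.6766 0.7842 1.1065]
6 [0.4192 0.3325 0.1597] [0.0011 0.0016 0.002 ]
6 [0.4153 0.334  0.0547] [0.0017 0.0016 0.0018]
5 [0.3817 0.3835 0.1619] [0.0012 0.0014 0.001 ]
[] [([0.4067, 0.3189, 0.0339], 0.71)] [([0.2725, 0.3091, -0.0], 0.74)] [([0.3861, 0.0841, 0.0008], 0.6)]
```

View pics/s9.png

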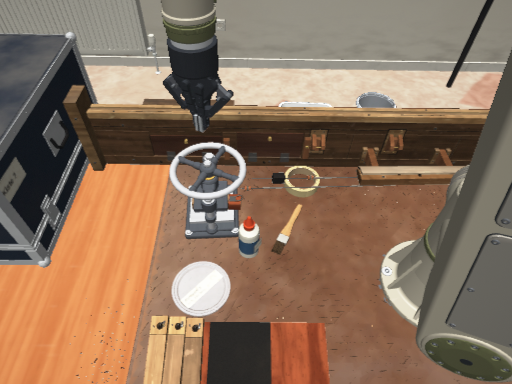

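```bash
python3 -c "
from h import *
print(env.hand_in())"
```

```text
the job is handed in; nothing more can be done
None
```

I turned the handwheel clockwise by about 225° with a shut fingertip against one spoke, and the felt is now squeezed by an estimated 3 mm (single readings ranged from 2 to 4 mm). The last picture shows the gripper clear of the wheel and the bottle and tape where they were, with no visible shift of the pallet; the job is handed in, and no verdict came back.

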